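Vent and open the vacuum pump's inlet filter

ROBOT

A 7-joint arm with a two-finger parallel gripper is mounted at the origin on the work surface. World frame = base frame: x ahead of the robot, y to its left, z up, the work surface at z = 0. Lengths are in m, angles in rad, forces in N, time in s.
With the tool pointing down it reaches from about 0.425 to 0.925 m from the base axis. Payload 6.8 kg.
Tool frame: the origin (TCP) lies midway between the tips of the shut fingers; the grasp point (between the pads) lies 19 mm behind it (env.grip_depth is the distance from the TCP to the grasp point, in m); z points along the fingers, y is the direction in which the jaws open and shut (so a half turn about z gives the same grasp; the last joint's range is limited). The gripper opens to 88 mm and grips with 3 to 60 N. Pads are 20 mm wide; open, the fingers measure 115 mm over their backs; the gripper's body (75 mm by 178 mm) begins 61 mm behind the grasp point.
Start: joints at [-1.216, 0.477, 0.022, 1.555, -0.011, 1.109, -0.083], TCP at [0.301, 0.604, 0.202] pointing down, gripper open.
Joint ranges: [-2.96, 2.96], [-0.34, 2.1], [-1.41, 1.46], [0.24, 2.44], [-1.37, 4.51], [0.17, 1.92], [-2.96, 2.96]. Speed limits (rad/s): [2.39, 2.39, 3.14, 3.14, 3.14, 3.14, 3.14].

INTERFACE

Orientations are given as a unit quaternion [w, x, y, z].
In Python, from plant import env gives the robot as it stands.
- The arm moves only by the tool play_rows, never from a script. Its argument "commands" is a list of rows, each a list of 7 numbers: the shift along the tool's x, y, z in m, then the turn, a rotation vector about the tool's x, y, z in degrees, then the finger opening in m, from 0 to 0.0878. In form: [[dx, dy, dz, rx, ry, rz, hand], ...]. A call has exactly 10 rows; each row is the pose to reach, as a shift and turn from the pose measured when the call began, along the tool's axes at that moment; what a row does not reach only later rows make up. A row lasts 1/8 s, in which the tool goes at most 62.5 mm and 10.7 degrees, less where a joint would pass 70% of its speed; a pose out of reach is approached as far as the arm can. A call with a gripper value outside its range is refused whole. The fingers move at their own pace and stop on an object; the grip force is fixed at half the most. Time passes only in rows, so rows that repeat a pose let the fingers close, or fill a call up. It gives the time, the measured TCP pose, the force and the opening at its end, in the units of the state.
- env.sense(): the state, without advancing time (a new reading comes with each control period).
- env.snapshot(name): name is "scene" or "top" or "wrist"; returns a dict with "frame" (480x640x3 uint8, blue, green, red), "K" (3x3 intrinsics, pixels), "R" (3x3) and "t" (3): a world point X has camera coordinates R X + t. Camera axes: x right, y down, z forward; pixel columns grow to the right and rows downward; lengths in m; the calibration is good to about 2 mm. The wrist camera is an equidistant fisheye: a pixel r from the principal point sees the ray r / f radians off the axis. A picture is of the moment at which its call begins. There is no depth.
- env.hand_in(): hands the job in, once; it reports no verdict.
The state is a dict: "t": time; "joint_positions": joint angles; "joint_vel": joint speeds; "joint_efforts": joint torques, N m; "eef_pos": TCP position; "tcp_rot": TCP orientation; "force": force on the tool from outside, world axes, zero at the start; "wrist_torque": the same for the moment, N m; "opening": opening from 0.0 (shut) to 1.0 (fully open).
Only numpy, scipy, OpenCV 4.12 (cv2) and the standard library are available. Lean on these libraries where they do the work, as an engineer would, in place of code of your own. Each camera call takes 0.05 s, during which the arm holds its last target.

TASK

Open the inlet filter of the vacuum pump for a cartridge change: pinch together the two orange release tabs of the knob on the blue lid and turn it anticlockwise from the red marks to the vent catch, the gap in the brass sector, where the tabs must spring out by themselves; let go of it there for two seconds so that the air can get in. Then pinch the tabs again, turn on to the stop at the green marks, and lift the lid off by its knob, keeping it level. Set it down gently, without dropping it, right way up and wholly on the dark green mat, let go, and leave the other things on the bench where they are.

Things in the scene. Friction and masses are not known exactly. Their poses are not given: they have to be found in the camera images.
- knob_grip (a point): On the axis of the lid's black knob, half-way up its two orange release tabs; turns with the knob, lifts with the lid. z up; x runs through both tabs (flat upright pads facing +x and -x, 26 mm wide, reaching 19 mm below to 18 mm above this point); the black cross bar, 66 x 27 mm, runs along y. Knob top 17 mm above. Grasp from above, fingers closing along x.
- knob (a joint): Turn of the knob on the lid, rad: 0 shut (tabs at the red marks), growing anticlockwise from above; firm stop at 2.62 (green marks). Locked by the tabs' pawls at 0 and at the vent catch, with 0.06 of play. The vent catch is set differently each time, anywhere from 1.13 to 1.48, and must be felt for. The lid's lock bar is free of the canister from about 2.3 on. Friction about 0.1 N m.
- tab_a (a joint): How far the tab on the knob's +x side is pressed in, m: 0 sprung out or caught, 0.0055 held in by the collar between catches, 0.0085 right in. Both must go in 6 mm to unlock. Over their faces the tabs measure 62 mm out, 51 mm between catches, 45 mm right in. Each spring pushes out with 6 N when out, 10 N between catches, 13 N right in.
- tab_b (a joint): The same for the tab on the knob's -x side. Squeeze with 20 to 40 N to unlock and to lift. Squeezed by that much the knob passes over the vent catch unnoticed; turned with a light squeeze of 4 to 5 N, the tabs push the fingers open by 5 to 6 mm each when they reach the catch, and the knob is locked again.
- lid_top (a point): Centre of the lid's top face; knob_grip is 30 mm above it. Round the knob is a collar, radius 32 to 40 mm, 8 mm high, of aluminium with brass sectors; the vent catch is the gap in the middle of each brass sector. Keep fingertips above the collar.
- lid_foot (a point): Centre of the foot of the lid's skirt, z up. The lid is a blue disc 158 mm across, 36 mm from the foot to its top face, with two ears reaching 97 mm from the axis along y; about 0.5 kg with its knob. knob_grip is 66 mm above this point. Fitted, it lies 26 mm below the canister's rim: lift 35 mm straight up to be clear. Nothing reaches below the skirt, so it stands flat.
- lid: The lid; origin on its axis at its seat, 26 mm above the foot of its skirt; y towards its ears.
- canister_rim (a point): Centre of the mouth of the filter canister (upright aluminium cylinder 140 mm across, on the pump's base plate), at its rim, 135 mm above the bench. x, in its own frame, points to the pump, which stands 120 to 210 mm from the canister and is 150 mm high. Fixed to the bench; steel brackets on the canister hold the lid's ears, so the lid cannot turn with the knob.
- mat_top (a point): Centre of the top face of the square dark green rubber mat (250 x 250 x 4 mm), fixed on the bench left or right of the pump.
- bolt_tray: Dark open tray of bolts and nuts, 200 x 220 x 35 mm, fixed on the bench on the other side of the pump; origin at the centre of its underside.
- spare_cartridge: New pleated filter cartridge, cream with black end caps, standing, 90 mm across, 100 mm tall; origin at the centre of its foot. Leave alone.
- hex_keys: Set of hex keys lying in a green holder, about 150 x 80 x 22 mm; origin under the holder. Leave alone.
- spanner: Steel spanner, 200 mm long, lying flat; origin under its middle. Leave alone.
- offcut: Offcut of aluminium box section, 130 x 30 x 30 mm, lying; origin under its middle. Leave alone.
- collet_chuck: Steel collet chuck standing on its nut, 63 mm across, 126 mm tall; origin at the centre of its foot. Leave alone.
- grease_can: Yellow can with a red cap, 54 mm across, 150 mm tall; origin at the centre of its foot. Leave alone.

How it is judged:
By the outcome, as a careful person would: the job done as asked, in the order asked, and still so for the second after the job is handed in, with the robot touching nothing.
It also fails if it takes over 61 s, if anything falls off the work surface, if the arm or the gripper's body presses on something with over 40 N, if the wrist force passes 120 N, or if a joint passes its speed limit or range.

## Working session

There is one attempt and no reset: what is moved stays moved. The work goes in short steps, Python scripts to look and compute and a tool call to move; the robot and the scene stay as the last step left them, time stands still between calls to the robot, and variables do not carry over. Pictures are saved under pics/ and viewed, and the job is handed in when it is done.

Besides the shell and the picture viewer there is one more tool, called after "Emit:" in YAML: its name, and indented under it one key for each argument. play_rows: Moves the arm, as the interface text tells. Its arguments: {"type":"object","properties":{"commands":{"type":"array","items":{"type":"array","items":{"type":"number"}}}},"required":["commands"]}

```bash
ls; mkdir -p pics
python3 - <<'E'
from plant import env
import cv2
s=env.sense()
for k,v in s.items(): print(k,v)
print(env.grip_depth)
for n in("scene","top","wrist"):
    d=env.snapshot(n); cv2.imwrite(f"pics/a_{n}.png",d["frame"]); print(n,d["K"].tolist(),d["R"].tolist(),d["t"].tolist())
print(env.sense()["t"])
E
```

```text
pics
t 0.0
joint_positions [-1.2161116   0.47779543  0.02235411  1.55643394 -0.01149843  1.10927947
 -0.08309555]
joint_vel [-8.05716685e-05 -2.42648675e-03  7.55872835e-04 -1.36410177e-03
 -9.83605064e-04 -1.57826482e-04 -6.63247513e-06]
joint_efforts [-7.18404135e-04 -5.82859182e+01  1.53435275e+00 -2.72617435e+01
 -5.43769612e-02  1.68589392e-02  1.67630465e-04]
eef_pos [0.30109168 0.60342402 0.20089255]
tcp_rot [-1.36011880e-04  2.29326021e-01  9.73349258e-01 -8.83490714e-04]
force [ 0.18151654 -0.30490123 -0.49005413]
wrist_torque [ 0.00313872 -0.01335888 -0.04146946]
opening 1.000458214074732
0.0187
scene [[448.12685601523384, 0.0, 322.5988872390918], [0.0, 448.12685601523384, 239.2858351660972], [0.0, 0.0, 1.0]] [[0.8221695103779957, 0.569222720021211, 0.004774014711017662], [0.4756918408810344, -0.6824214231257991, -0.5549939403076142], [-0.31265727038407376, 0.45857005601174294, -0.8318406908809927]] [-0.4150736116037086, -0.17183713893201355, 1.5365910400610545]
top [[476.3387645019109, 0.0, 324.92952798249905], [0.0, 476.3387645019109, 239.94146772741212], [0.0, 0.0, 1.0]] [[0.021024547280787523, -0.9996238544869115, 0.01761016616526623], [-0.9933373166357966, -0.02288211782955702, -0.11294859035167017], [0.1133090631433914, -0.01511814222596907, -0.9934447634293525]] [-0.013616929386418102, 0.5201377442257363, 1.2353655949738198]
wrist [[371.64829954431775, 0.0, 318.34550448604597], [0.0, 371.64829954431775, 233.38947208235024], [0.0, 0.0, 1.0]] [[0.44715814153134875, 0.89445438058994, -0.000978522202056821], [0.8580284636494966, -0.42863845981345844, 0.2829420900750426], [0.252659359671312, -0.12735945906062915, -0.9591364950611927]] [-0.6739928245821298, -0.03277796165522283, 0.3913190060578078]
0.15
```

View pics/a_scene.png

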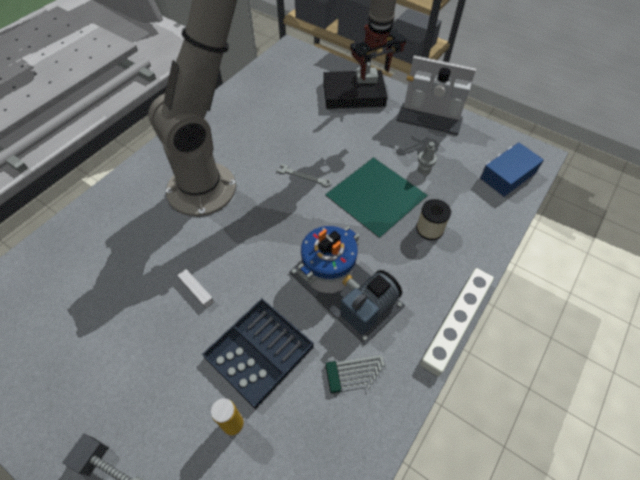

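View pics/a_top.png

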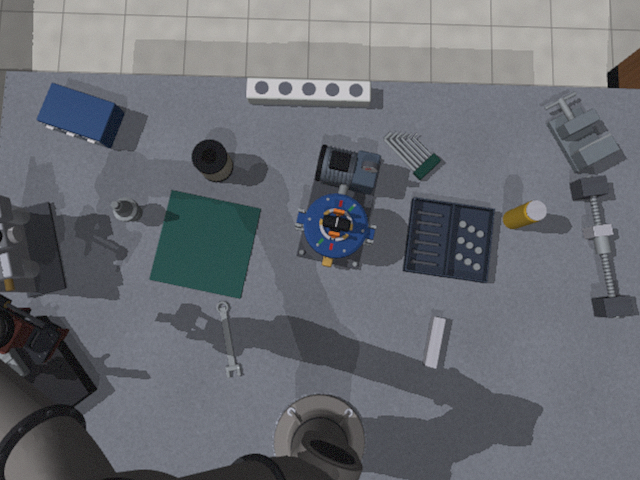

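View pics/a_wrist.png

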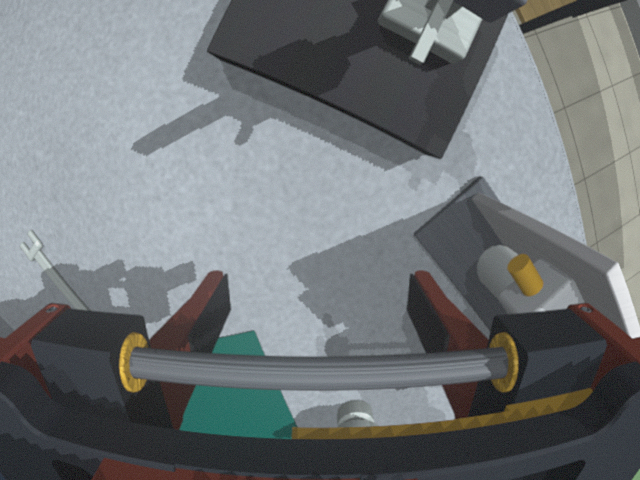

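```bash
cat > h.py <<'E'
from plant import env
import cv2, numpy as np
from scipy.spatial.transform import Rotation as Ro
def ray(d,u,v):
    K=d["K"];R=d["R"];t=d["t"]
    c=-R.T@t; r=R.T@np.array([(u-K[0,2])/K[0,0],(v-K[1,2])/K[1,1],1.0]); return c,r
def onz(d,u,v,z):
    c,r=ray(d,u,v); return c+r*(z-c[2])/r[2]
def tri(d1,p1,d2,p2):
    c1,r1=ray(d1,*p1);c2,r2=ray(d2,*p2)
    r1/=np.linalg.norm(r1);r2/=np.linalg.norm(r2)
    A=np.stack([r1,-r2],1);s=np.linalg.lstsq(A,c2-c1,rcond=None)[0]
    a=c1+s[0]*r1;b=c2+s[1]*r2; return (a+b)/2,np.linalg.norm(a-b)
E
python3 - <<'E'
from h import *
D={n:env.snapshot(n) for n in("scene","top")}
np.save("D.npy",D,allow_pickle=True)
for n,(x0,y0,w,h) in {"scene":(290,215,90,80),"top":(285,185,100,90)}.items():
    c=D[n]["frame"][y0:y0+h,x0:x0+w]; cv2.imwrite(f"pics/c_{n}.png",cv2.resize(c,None,fx=6,fy=6,interpolation=cv2.INTER_CUBIC))
    hsv=cv2.cvtColor(D[n]["frame"],cv2.COLOR_BGR2HSV)
    for nm,lo,hi,box in (("blue",(105,150,60),(125,255,255),(x0,y0,w,h)),("orange",(5,150,120),(18,255,255),(x0,y0,w,h)),("mat",(70,100,30),(95,255,255),(0,0,640,480)),):
        m=cv2.inRange(hsv,lo,hi); k=np.zeros_like(m); bx=box; k[bx[1]:bx[1]+bx[3],bx[0]:bx[0]+bx[2]]=255; m&=k
        cs,_=cv2.findContours(m,cv2.RETR_EXTERNAL,cv2.CHAIN_APPROX_NONE)
        for q in sorted(cs,key=cv2.contourArea)[::-1][:4]:
            if cv2.contourArea(q)<8: continue
            M=cv2.moments(q); r=cv2.minAreaRect(q)
            print(n,nm,cv2.contourArea(q),M['m10']/M['m00'],M['m01']/M['m00'],r)
            if nm=="mat" and cv2.contourArea(q)>500:
                P=np.array([onz(D[n],*p,0.004)[:2] for p in q[:,0]],np.float32)
                rr=cv2.minAreaRect(P); print("   mat",rr, cv2.boxPoints(rr).tolist())
E
```

```text
scene blue 1100.5 328.4976525821596 254.9151900651219 ((329.0, 251.5), (49.0, 54.0), 90.0)
scene orange 22.0 336.1818181818182 244.54545454545453 ((336.3600158691406, 244.48001098632812), (3.6000001430511475, 8.40000057220459), 53.13010025024414)
scene orange 14.5 322.2298850574712 232.7471264367816 ((322.2307434082031, 232.8461456298828), (2.77350115776062, 7.765803337097168), 56.3099365234375)
scene mat 3832.5 375.96173081104587 196.29302022178734 ((376.0487976074219, 194.93902587890625), (77.7745361328125, 61.68864059448242), 38.65980529785156)
   mat ((0.50461745262146, 0.31899431347846985), (0.24364744126796722, 0.24184824526309967), 79.35736846923828) [[0.3632747232913971, 0.2215987592935562], [0.60096275806427, 0.17693360149860382], [0.6459602117538452, 0.4163898825645447], [0.4082721471786499, 0.46105504035949707]]
scene mat 235.5 332.90516631280957 376.7232837933475 ((332.8999938964844, 376.70001220703125), (29.247772216796875, 9.391487121582031), 79.69515228271484)
scene mat 10.0 333.6 263.45 ((333.6500244140625, 263.45001220703125), (5.0596442222595215, 2.8460497856140137)
[... 520 characters left out ...]
114501953, 92.19542694091797), 12.528807640075684)
   mat ((0.5064724087715149, 0.3196452260017395), (0.2463665008544922, 0.24674275517463684), 79.3771743774414) [[0.3625074028968811, 0.22131571173667908], [0.6050214767456055, 0.17583045363426208], [0.6504374146461487, 0.4179747402667999], [0.4079233407974243, 0.4634599983692169]]
top mat 244.0 426.5717213114754 166.2110655737705 ((426.75006103515625, 166.25003051757812), (9.899494171142578, 27.577163696289062), 45.0)
top mat 15.0 350.5 208.5 ((350.5, 208.5), (2.8284268379211426, 5.656853675842285), 45.0)
top mat 9.5 320.96491228070175 239.80701754385964 ((320.5000305175781, 240.50003051757812), (2.8284268379211426, 5.656853675842285), 45.0)
```

View pics/c_top.png

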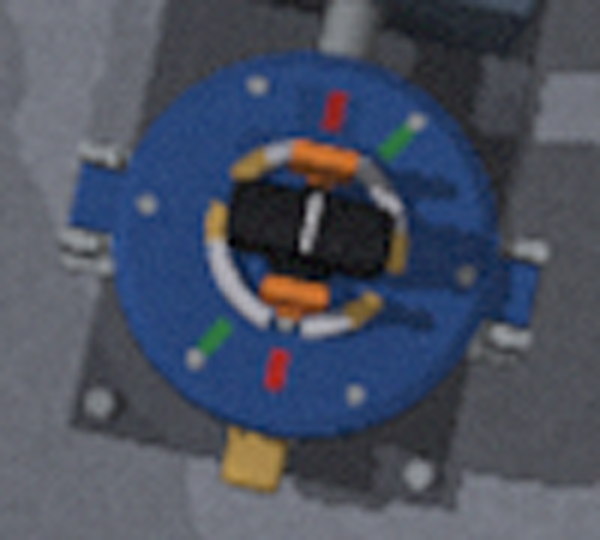

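View pics/c_scene.png

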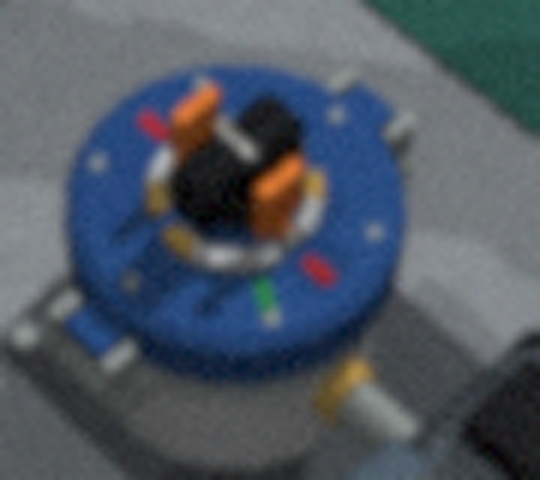

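Run:
```python
from h import *
D=np.load("D.npy",allow_pickle=True).item(); T=D["top"];S=D["scene"]
t=lambda x,y:(285+(x-2.5)/6,185+(y-2.5)/6)
s=lambda x,y:(290+(x-2.5)/6,215+(y-2.5)/6)
pts={"redfar":((335,111),(320,270)),"rednear":((277,370),(153,124)),"grn_far":((397,142),(265,297))}
for k,(a,b) in pts.items():
    print(k,tri(T,t(*a),S,s(*b)),onz(T,*t(*a),.145)[:2],onz(S,*s(*b),.145)[:2])
a,b=onz(T,*t(335,111),.145),onz(T,*t(277,370),.145);print("red mid top",(a+b)/2,np.degrees(np.arctan2(*(a-b)[[1,0]])))
a,b=onz(S,*s(320,270),.145),onz(S,*s(153,124),.145);print("red mid scene",(a+b)/2,np.degrees(np.arctan2(*(a-b)[[1,0]])))
a,b=onz(T,*t(317,188),.192),onz(T,*t(307,252),.192);print("stripe top",(a+b)/2,np.degrees(np.arctan2(*(a-b)[[1,0]])))
a,b=onz(T,*t(324,150),.192),onz(T,*t(294,290),.192);print("tabs top",a,b,(a+b)/2,np.degrees(np.arctan2(*(a-b)[[1,0]])))
a,b=onz(T,*t(85,200),.137),onz(T,*t(525,292),.137);print("ears",(a+b)/2,np.degrees(np.arctan2(*(a-b)[[1,0]])))
# blue circle fit
hsv=cv2.cvtColor(T["frame"],cv2.COLOR_BGR2HSV);m=cv2.inRange(hsv,(105,120,40),(125,255,255));k=np.zeros_like(m);k[185:275,285:385]=255;m&=k
m=cv2.morphologyEx(m,cv2.MORPH_OPEN,np.ones((13,13)),)if 0 else m
c=max(cv2.findContours(m,cv2.RETR_EXTERNAL,cv2.CHAIN_APPROX_NONE)[0],key=cv2.contourArea)[:,0]
P=np.array([onz(T,*p,.145)[:2] for p in c]);c0=P.mean(0)
for i in range(8):
    r=np.linalg.norm(P-c0,axis=1);q=P[abs(r-.078)<.005];A=np.c_[2*q,np.ones(len(q))];x=np.linalg.lstsq(A,(q**2).sum(1),rcond=None)[0];c0=x[:2]
print("circle",c0,np.sqrt(x[2]+c0@c0),len(q))
st=env.sense();print(Ro.from_quat(np.roll(st["tcp_rot"],-1)).as_matrix())
```

```text
redfar (array([ 0.59699049, -0.03655913,  0.14850991]), np.float64(0.001632170994591043)) [ 0.59830682 -0.03620172] [ 0.59536163 -0.03527717]
rednear (array([ 0.4906658 , -0.01541579,  0.15046279]), np.float64(0.002537550743367603)) [ 0.49218203 -0.01474026] [ 0.48755301 -0.01327872]
grn_far (array([ 0.58469431, -0.06206515,  0.14827088]), np.float64(0.002246381062485762)) [ 0.58616197 -0.06156951] [ 0.58286965 -0.06119664]
red mid top [ 0.54524443 -0.02547099  0.145     ] -11.432651335368895
red mid scene [ 0.54145732 -0.02427795  0.145     ] -11.532932070067146
stripe top [ 0.54613246 -0.02584649  0.192     ] -7.737106669762977
tabs top [ 0.57370877 -0.03000462  0.192     ] [ 0.5186273  -0.01939014  0.192     ] [ 0.54616804 -0.02469738  0.192     ] -10.907489180413025
ears [ 0.54387911 -0.02530402  0.137     ] 79.42111708510967
circle [ 0.54382071 -0.02492324] 0.07751534048125405 172
[[-8.94786596e-01  4.46493981e-01 -2.68354533e-04]
 [ 4.46494051e-01  8.94786280e-01 -7.58593549e-04]
 [-9.85874997e-05 -7.98598042e-04 -9.99999676e-01]]
```

```bash
cat >> h.py <<'E'
def go(x,y,z,yaw):
    s=env.sense();q=s["tcp_rot"];R=Ro.from_quat(np.roll(q,-1));p=s["eef_pos"]
    c,n=np.cos(np.radians(yaw)),np.sin(np.radians(yaw))
    G=Ro.from_matrix(np.array([[-n,c,0],[c,n,0],[0,0,-1]]))
    d=R.inv().apply(np.array([x,y,z])-p);r=(R.inv()*G).as_rotvec(degrees=True)
    print("pos",p.round(4),"tooly",np.degrees(np.arctan2(*R.as_matrix()[[1,0],1])).round(2),"open mm",s["opening"]*87.8,"F",s["force"].round(1),"M",s["wrist_torque"].round(2),"t",s["t"])
    print("rel",d.round(4),r.round(2))
E
python3 -c "
from h import *
go(.544,-.025,.26,-11.2)"
```

```text
pos [0.3013 0.6037 0.2014] tooly 63.48 open mm 87.81886248207813 F [ 0.1 -0.3 -0.7] M [ 0.   -0.    0.01] t 0.25
rel [-0.4979 -0.4543 -0.0582] [-4.000e-02  3.000e-02  7.468e+01]
```

Emit:
play_rows:
  commands:
    - [-0.045,-0.04,-0.03,0,0,7.5,0.0878]
    - [-0.09,-0.082,-0.05,0,0,15,0.0878]
    - [-0.135,-0.123,-0.058,0,0,22,0.0878]
    - [-0.18,-0.164,-0.058,0,0,30,0.0878]
    - [-0.225,-0.205,-0.058,0,0,37,0.0878]
    - [-0.27,-0.246,-0.058,0,0,45,0.0878]
    - [-0.315,-0.287,-0.058,0,0,52,0.0878]
    - [-0.36,-0.328,-0.058,0,0,60,0.0878]
    - [-0.405,-0.37,-0.058,0,0,67,0.0878]
    - [-0.45,-0.41,-0.058,0,0,74.7,0.0878]

```text
t: 1.5
eef_pos: [0.5213, 0.0341, 0.2601]
tcp_rot: [0.0, 0.774, 0.633, 0.0]
force: [1.3, 0.4, -0.3]
opening: 1.003
```

```bash
python3 -c "
from h import *
go(.544,-.025,.22,-11.2)"
```

```text
pos [0.5213 0.0341 0.2601] tooly -11.45 open mm 88.07854071910072 F [ 1.3  0.4 -0.3] M [-0.04  0.    0.  ] t 1.5
rel [-0.0534  0.034   0.0401] [ 0.03  0.   -0.25]
```

Emit:
play_rows:
  commands:
    - [-0.02,0.012,0,0,0,0,0.0878]
    - [-0.04,0.025,0.005,0,0,0,0.0878]
    - [-0.0534,0.034,0.015,0,0,-0.2,0.0878]
    - [-0.0534,0.034,0.03,0,0,-0.2,0.0878]
    - [-0.0534,0.034,0.04,0,0,-0.2,0.0878]
    - [-0.0534,0.034,0.04,0,0,-0.2,0.0878]
    - [-0.0534,0.034,0.04,0,0,-0.2,0.0878]
    - [-0.0534,0.034,0.04,0,0,-0.2,0.0878]
    - [-0.0534,0.034,0.04,0,0,-0.2,0.0878]
    - [-0.0534,0.034,0.04,0,0,-0.2,0.0878]

```text
t: 2.75
eef_pos: [0.5441, -0.025, 0.2203]
tcp_rot: [0.0, 0.773, 0.634, 0.0]
force: [0.0, -0.7, 0.4]
opening: 1.001
```

```bash
python3 -c "
from h import *
go(.544,-.025,.159,-11.2)
d=env.snapshot('wrist');cv2.imwrite('pics/w1.png',d['frame'])
np.save('W1.npy',d,allow_pickle=True)"
```

```text
pos [ 0.5441 -0.025   0.2203] tooly -11.25 open mm 87.86624708534818 F [ 0.  -0.7  0.4] M [-0.    0.11  0.02] t 2.75
rel [-0.0001 -0.0001  0.0613] [ 0.04 -0.01 -0.05]
```

View pics/w1.png

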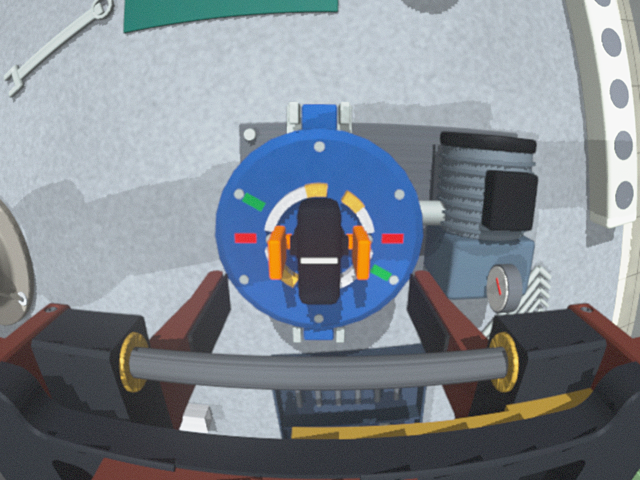

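```bash
cat >> h.py <<'E'
def wonz(d,u,v,z):
    K=d["K"];x,y=u-K[0,2],v-K[1,2];r=np.hypot(x,y);th=r/K[0,0]
    k=np.sin(th)/r if r>1e-6 else 1/K[0,0]
    w=d["R"].T@np.array([x*k,y*k,np.cos(th)]);c=-d["R"].T@d["t"];return c+w*(z-c[2])/w[2]
E
python3 -c "
from h import *
d=np.load('W1.npy',allow_pickle=True).item()
for p in [(245,238.5),(393,238.5),(319,147),(319,318.5)]: print(wonz(d,*p,.145))
a=wonz(d,245,238.5,.145);b=wonz(d,393,238.5,.145);print((a+b)/2,np.degrees(np.arctan2(*(b-a)[[1,0]])))
print((wonz(d,319,147,.145)+wonz(d,319,318.5,.145))/2)
for p in[(276,229),(361,229),(276,279),(361,279)]:print(wonz(d,*p,.193),wonz(d,*p,.156))
"
```

```text
[ 0.4895576  -0.01631945  0.145     ]
[ 0.59651565 -0.0377315   0.145     ]
[0.55591458 0.03772485 0.145     ]
[ 0.53006044 -0.09201885  0.145     ]
[ 0.54303662 -0.02702547  0.145     ] -11.320461564259203
[ 0.54298751 -0.027147    0.145     ]
[ 0.52204276 -0.00168191  0.193     ] [ 0.51573655 -0.01102337  0.156     ]
[ 0.57123191 -0.0115264   0.193     ] [ 0.57358244 -0.02260037  0.156     ]
[ 0.51461912 -0.03289092  0.193     ] [ 0.50700644 -0.04772481  0.156     ]
[ 0.56610028 -0.04320592  0.193     ] [ 0.56754771 -0.05985514  0.156     ]
```

Emit:
play_rows:
  commands:
    - [-0.001,0,0.015,0,0,0,0.0878]
    - [-0.001,0,0.03,0,0,0,0.0878]
    - [-0.001,0,0.045,0,0,0,0.075]
    - [-0.001,0,0.056,0,0,0,0.07]
    - [-0.001,0,0.061,0,0,0,0.07]
    - [-0.001,0,0.061,0,0,0,0.06]
    - [-0.001,0,0.061,0,0,0,0.058]
    - [-0.001,0,0.061,0,0,0,0.058]
    - [-0.001,0,0.061,0,0,0,0.058]
    - [-0.001,0,0.061,0,0,0,0.058]

```text
t: 4.05
eef_pos: [0.5439, -0.026, 0.1593]
tcp_rot: [0.0, 0.773, 0.634, 0.0]
force: [-0.1, -0.4, -1.3]
opening: 0.656
```

```bash
python3 -c "
from h import *
go(.5435,-.026,.159,-11.2)
d=env.snapshot('wrist');cv2.imwrite('pics/w2.png',d['frame'])"
```

```text
pos [ 0.5439 -0.026   0.1593] tooly -11.26 open mm 57.5962327592131 F [-0.1 -0.4 -1.3] M [-0.19  0.07 -0.02] t 4.05
rel [-0.0001 -0.0004  0.0003] [ 0.04 -0.01 -0.06]
```

View pics/w2.png

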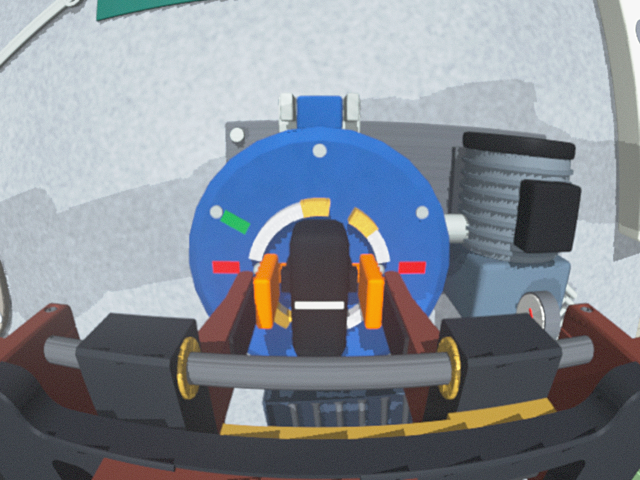

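```bash
python3 -c "
from h import *
d=np.load('W1.npy',allow_pickle=True).item()
f=d['frame'][170:300,255:385];cv2.imwrite('pics/w1c.png',cv2.resize(f,None,fx=5,fy=5,interpolation=cv2.INTER_CUBIC))
hsv=cv2.cvtColor(d['frame'],cv2.COLOR_BGR2HSV);m=cv2.inRange(hsv,(18,90,90),(30,255,255))
c0=np.array([.543,-.027])
n,l,s,ce=cv2.connectedComponentsWithStats(m)
for i in range(1,n):
  if s[i,4]<15 or not(250<ce[i][0]<390 and 170<ce[i][1]<300): continue
  ys,xs=np.where(l==i);P=np.array([wonz(d,x,y,.153)[:2]-c0 for x,y in zip(xs,ys)])
  a=(np.degrees(np.arctan2(P[:,1],P[:,0]))+11.3)%360;r=np.hypot(*P.T);print(s[i],ce[i],'ang',np.percentile(a,[1,99]),'r',np.percentile(r,[1,99]))
"
```

```text
[305 183  22  15 268] [315.90298507 189.92164179] ang [ 82.82306869 103.82953043] r [0.03293116 0.04172426]
[342 191  22  22 253] [352.05533597 201.71541502] ang [40.48540126 62.8344811 ] r [0.03281202 0.04109732]
[269 241  10  37 255] [273.78431373 257.27843137] ang [178.83593848 220.22246605] r [0.02983568 0.04311143]
[359 241  10  37 263] [363.15589354 257.82889734] ang [  1.071672   359.77442555] r [0.02911363 0.04301296]
[282 269  17  18 167] [289.47305389 278.0239521 ] ang [220.70418037 240.86017607] r [0.03000896 0.03984969]
```

View pics/w1c.png

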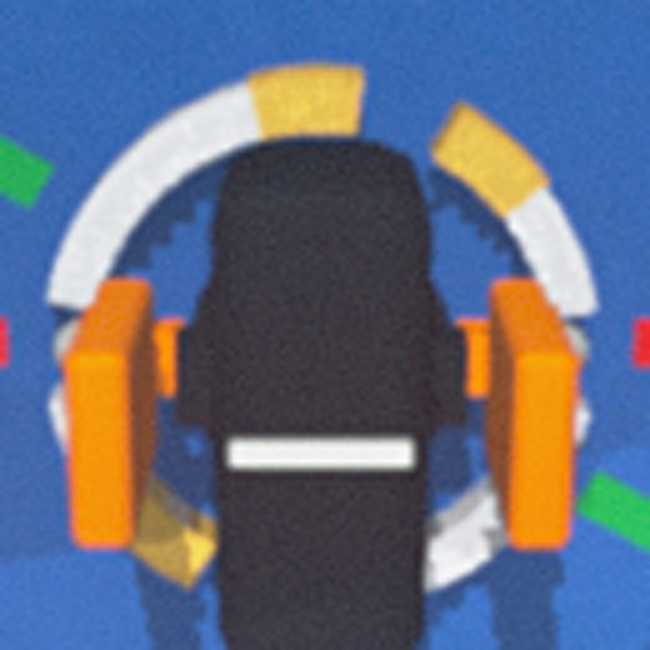

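Emit:
play_rows:
  commands:
    - [0,0,0,0,0,0,0.044]
    - [0,0,0,0,0,0,0.044]
    - [0,0,0,0,0,0,0.044]
    - [0,0,0,0,0,-10,0.044]
    - [0,0,0,0,0,-20,0.044]
    - [0,0,0,0,0,-30,0.044]
    - [0,0,0,0,0,-40,0.044]
    - [0,0,0,0,0,-50,0.044]
    - [0,0,0,0,0,-60,0.044]
    - [0,0,0,0,0,-68,0.044]

```text
t: 5.35
eef_pos: [0.5437, -0.0262, 0.1595]
tcp_rot: [0.0, 0.284, 0.959, -0.0]
force: [-1.5, -0.5, 0.8]
opening: 0.505
```

```bash
python3 -c "
from h import *
go(.5437,-.026,.159,61.1)
d=env.snapshot('wrist');cv2.imwrite('pics/w3.png',d['frame'])"
```

```text
pos [ 0.5437 -0.0262  0.1595] tooly 57.01 open mm 44.318380556248336 F [-1.5 -0.5  0.8] M [-0.22  0.38 -0.05] t 5.35
rel [0.0001 0.0002 0.0005] [ 0.    0.02 -4.09]
```

View pics/w3.png

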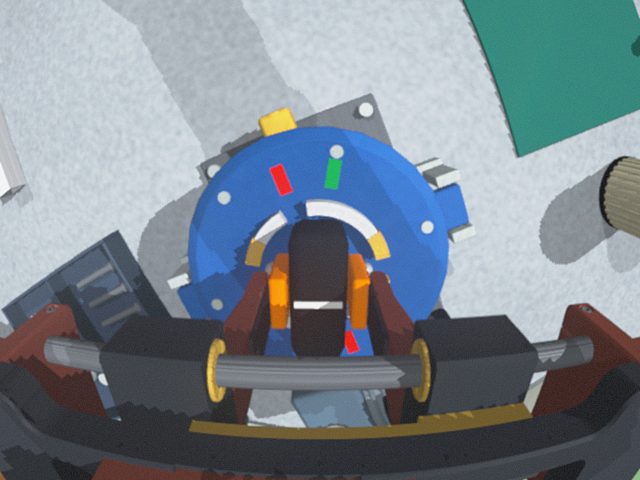

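Emit:
play_rows:
  commands:
    - [0,0,0,0,0,-2,0.044]
    - [0,0,0,0,0,-4.1,0.044]
    - [0,0,0,0,0,-4.1,0.044]
    - [0,0,0,0,0,-4.1,0.052]
    - [0,0,0,0,0,-4.1,0.058]
    - [0,0,0,0,0,-4.1,0.066]
    - [0,0,0,0,0,-4.1,0.074]
    - [0,0,0,0,0,-4.1,0.074]
    - [0,0,0,0,0,-4.1,0.074]
    - [0,0,0,0,0,-4.1,0.074]

```text
t: 6.65
eef_pos: [0.5437, -0.0262, 0.1595]
tcp_rot: [0.0, 0.247, 0.969, 0.0]
force: [-0.7, 0.6, -0.1]
opening: 0.841
```

```bash
python3 -c "
from h import *
go(.5437,-.026,.159,61.1)
d=env.snapshot('wrist');cv2.imwrite('pics/w4.png',d['frame'])"
```

```text
pos [ 0.5437 -0.0262  0.1595] tooly 61.4 open mm 73.83333285476779 F [-0.7  0.6 -0.1] M [ 0.01 -0.   -0.07] t 6.65
rel [0.0001 0.0001 0.0005] [0.01 0.02 0.3 ]
```

View pics/w4.png

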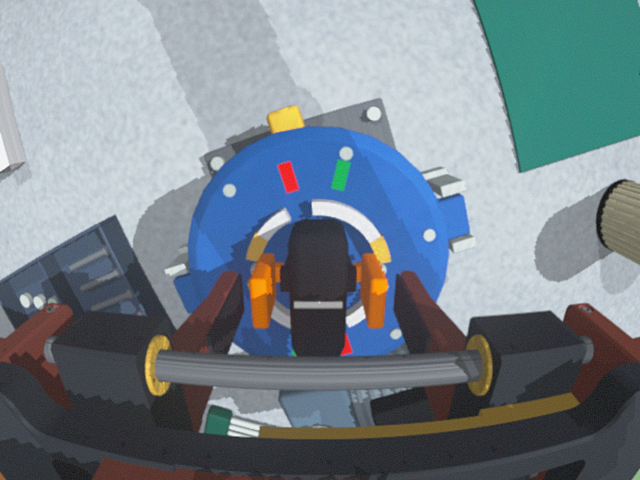

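Emit:
play_rows:
  commands:
    - [0,0,0,0,0,0,0.08]
    - [0,0,0,0,0,0,0.08]
    - [0,0,0,0,0,0,0.08]
    - [0,0,0,0,0,0,0.08]
    - [0,0,0,0,0,0,0.08]
    - [0,0,0,0,0,0,0.08]
    - [0,0,0,0,0,0,0.08]
    - [0,0,0,0,0,0,0.08]
    - [0,0,0,0,0,0,0.08]
    - [0,0,0,0,0,0,0.08]

```text
t: 7.95
eef_pos: [0.5437, -0.0262, 0.1595]
tcp_rot: [0.0, 0.247, 0.969, 0.0]
force: [-0.5, 0.1, -0.0]
opening: 0.911
```

Emit:
play_rows:
  commands:
    - [0,0,0,0,0,0,0.08]
    - [0,0,0,0,0,0,0.08]
    - [0,0,0,0,0,0,0.08]
    - [0,0,0,0,0,0,0.08]
    - [0,0,0,0,0,0,0.08]
    - [0,0,0,0,0,0,0.08]
    - [0,0,0,0,0,0,0.08]
    - [0,0,0,0,0,0,0.08]
    - [0,0,0,0,0,0,0.08]
    - [0,0,0,0,0,0,0.08]

```text
t: 9.2
eef_pos: [0.5437, -0.0262, 0.1595]
tcp_rot: [0.0, 0.247, 0.969, 0.0]
force: [-0.8, -0.3, 0.0]
opening: 0.912
```

```bash
python3 -c "
from h import *
go(.5437,-.026,.159,61.1)
print(env.sense()['joint_positions'])
d=env.snapshot('wrist');cv2.imwrite('pics/w5.png',d['frame'])
hsv=cv2.cvtColor(d['frame'],cv2.COLOR_BGR2HSV);m=cv2.inRange(hsv,(5,180,150),(17,255,255));m[:200]=0;m[350:]=0
for c in cv2.findContours(m,0,2)[0]:
  if cv2.contourArea(c)>100: print(cv2.boundingRect(c))
"
```

```text
pos [ 0.5437 -0.0262  0.1595] tooly 61.4 open mm 80.10612652975361 F [-0.8 -0.3  0. ] M [0.01 0.01 0.03] t 9.2
rel [0.0001 0.0001 0.0005] [0.01 0.02 0.3 ]
[-0.28592018  0.31371659  0.26815495  1.9284069  -0.10350152  0.91217135
  1.10479797]
(249, 261, 24, 67)
(364, 254, 23, 74)
```

Emit:
play_rows:
  commands:
    - [0,0,0,0,0,0,0.06]
    - [0,0,0,0,0,0,0.044]
    - [0,0,0,0,0,0,0.044]
    - [0,0,0,0,0,0,0.044]
    - [0,0,0,0,0,-10,0.044]
    - [0,0,0,0,0,-20,0.044]
    - [0,0,0,0,0,-30,0.044]
    - [0,0,0,0,0,-40,0.044]
    - [0,0,0,0,0,-50,0.044]
    - [0,0,0,0,0,-60,0.044]

```text
t: 10.5
eef_pos: [0.5436, -0.0268, 0.1598]
tcp_rot: [0.0, -0.273, 0.962, -0.0]
force: [-1.5, -1.3, 4.5]
opening: 0.505
```

```bash
python3 -c "
from h import *
go(.5437,-.026,.159,139)
"
```

```text
pos [ 0.5436 -0.0268  0.1598] tooly 121.69 open mm 44.34198506473579 F [-1.5 -1.3  4.5] M [-0.2   0.43 -0.04] t 10.5
rel [-0.0005  0.0006  0.0008] [-3.000e-02 -1.000e-02 -1.731e+01]
```

Emit:
play_rows:
  commands:
    - [0,0,0,0,0,-6,0.044]
    - [0,0,0,0,0,-11,0.044]
    - [0,0,0,0,0,-14,0.044]
    - [0,0,0,0,0,-16,0.044]
    - [0,0,0,0,0,-17,0.044]
    - [0,0,0,0,0,-18,0.044]
    - [0,0,0,0,0,-18.5,0.044]
    - [0,0,0,0,0,-18.5,0.044]
    - [0,0,0,0,0,-18.5,0.044]
    - [0,0,0,0,0,-18.5,0.044]

```text
t: 11.75
eef_pos: [0.5436, -0.0268, 0.1598]
tcp_rot: [0.0, -0.424, 0.906, -0.0]
force: [-0.6, -1.6, 3.1]
opening: 0.502
```

```bash
python3 -c "
from h import *
go(.5437,-.026,.159,138.8)
d=env.snapshot('wrist');cv2.imwrite('pics/w6.png',d['frame'])"
```

```text
pos [ 0.5436 -0.0268  0.1598] tooly 140.18 open mm 44.09561296768753 F [-0.6 -1.6  3.1] M [-0.16  0.15 -0.22] t 11.75
rel [-0.0007  0.0004  0.0008] [-0.04 -0.01  1.38]
```

View pics/w6.png

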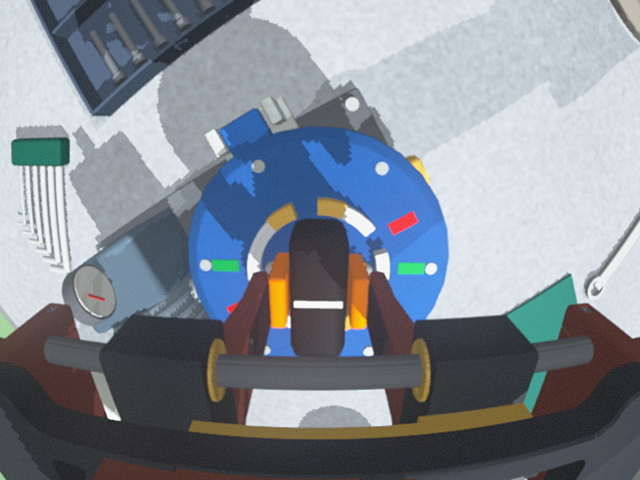

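Emit:
play_rows:
  commands:
    - [0,0,-0.002,0,0,1,0.044]
    - [0,0,-0.007,0,0,1,0.044]
    - [0,0,-0.014,0,0,1,0.044]
    - [0,0,-0.023,0,0,1,0.044]
    - [0,0,-0.033,0,0,1,0.044]
    - [0,0,-0.044,0,0,1,0.044]
    - [0,0,-0.055,0,0,1,0.044]
    - [0,0,-0.065,0,0,1,0.044]
    - [0,0,-0.072,0,0,1,0.044]
    - [0,0,-0.075,0,0,1,0.044]

```text
t: 13.05
eef_pos: [0.5437, -0.0268, 0.2353]
tcp_rot: [0.0, -0.416, 0.909, -0.0]
force: [-0.1, 0.6, -4.7]
opening: 0.503
```

```bash
python3 -c "
from h import *
go(.506,.3195,.235,139)
print(env.sense()['joint_positions'])
for n in('wrist','scene'):
  d=env.snapshot(n);cv2.imwrite(f'pics/{n}7.png',d['frame'])"
```

```text
pos [ 0.5437 -0.0268  0.2353] tooly 139.18 open mm 44.202265986823335 F [-0.1  0.6 -4.7] M [0.09 0.1  0.  ] t 13.05
rel [-2.374e-01  2.549e-01  1.000e-04] [-0.06  0.01  0.18]
[-0.07777829  0.23008064  0.01419039  1.83209916 -0.00296985  1.07863757
  2.36651257]
```

View pics/scene7.png

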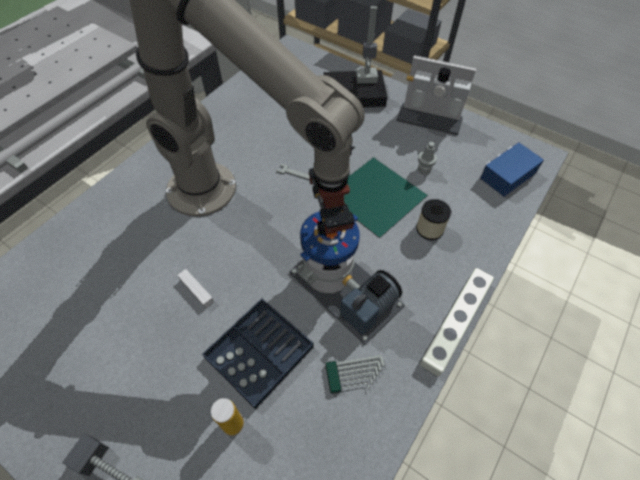

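View pics/wrist7.png

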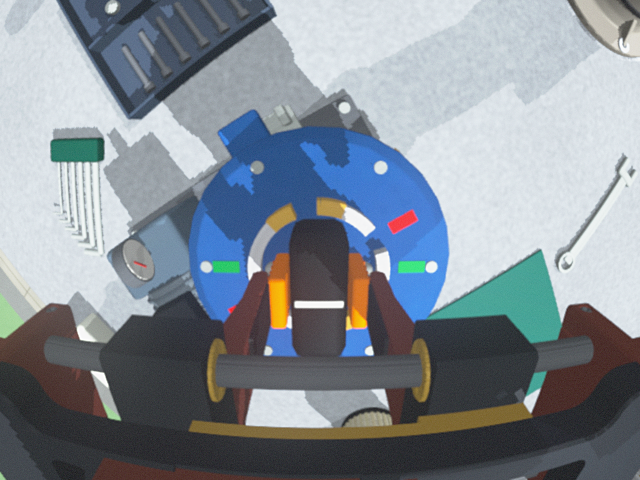

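Emit:
play_rows:
  commands:
    - [-0.008,0.009,0,0,0,0,0.044]
    - [-0.028,0.03,0,0,0,0,0.044]
    - [-0.056,0.06,0,0,0,0,0.044]
    - [-0.088,0.094,0,0,0,0,0.044]
    - [-0.12,0.129,0,0,0,0,0.044]
    - [-0.152,0.163,0,0,0,0,0.044]
    - [-0.184,0.198,0,0,0,0,0.044]
    - [-0.21,0.226,0,0,0,0,0.044]
    - [-0.228,0.245,0,0,0,0,0.044]
    - [-0.237,0.255,0,0,0,0,0.044]

```text
t: 14.4
eef_pos: [0.5042, 0.3217, 0.2342]
tcp_rot: [-0.0, -0.417, 0.909, 0.0]
force: [0.2, -0.2, -5.3]
opening: 0.505
```

```bash
python3 -c "
from h import *
go(.506,.3195,.0548,139)
for n in('wrist','top'):
  d=env.snapshot(n);cv2.imwrite(f'pics/{n}8.png',d['frame'])"
```

```text
pos [0.5042 0.3217 0.2342] tooly 139.35 open mm 44.37619094169938 F [ 0.2 -0.2 -5.3] M [ 0.01  0.01 -0.02] t 14.4
rel [ 0.0004 -0.0029  0.1794] [ 0.02 -0.04  0.35]
```

View pics/wrist8.png

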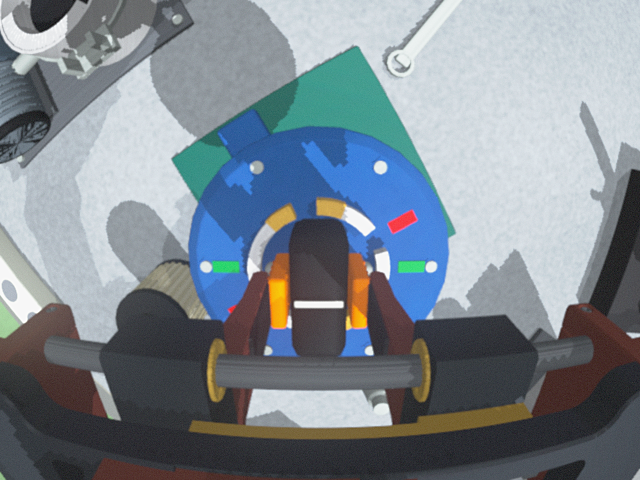

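View pics/top8.png

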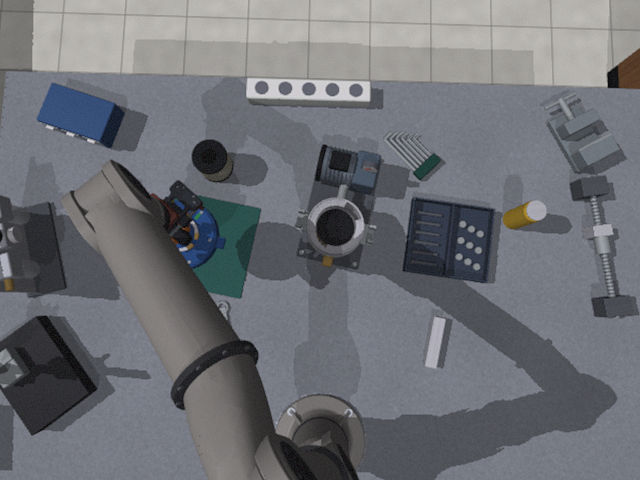

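Emit:
play_rows:
  commands:
    - [0,-0.001,0.008,0,0,0,0.044]
    - [0,-0.002,0.024,0,0,0,0.044]
    - [0,-0.003,0.044,0,0,0,0.044]
    - [0,-0.003,0.066,0,0,0,0.044]
    - [0,-0.003,0.088,0,0,0,0.044]
    - [0,-0.003,0.11,0,0,0,0.044]
    - [0,-0.003,0.13,0,0,0,0.044]
    - [0,-0.003,0.148,0,0,0,0.044]
    - [0,-0.003,0.16,0,0,0,0.044]
    - [0,-0.003,0.168,0,0,0,0.044]

```text
t: 15.75
eef_pos: [0.5067, 0.3187, 0.0656]
tcp_rot: [-0.0, -0.417, 0.909, -0.0]
force: [0.8, 0.4, -5.0]
opening: 0.505
```

```bash
python3 -c "
from h import *
go(.506,.3195,.0548,139)
"
```

```text
pos [0.5067 0.3187 0.0656] tooly 139.31 open mm 44.308778000779775 F [ 0.8  0.4 -5. ] M [ 0.03  0.02 -0.01] t 15.75
rel [-0.0001  0.0011  0.0108] [ 0.01 -0.05  0.31]
```

Emit:
play_rows:
  commands:
    - [0,0,0.002,0,0,0,0.044]
    - [0,0,0.004,0,0,0,0.044]
    - [0,0,0.006,0,0,0,0.044]
    - [0,0,0.0075,0,0,0,0.044]
    - [0,0,0.0085,0,0,0,0.044]
    - [0,0,0.0095,0,0,0,0.044]
    - [0,0,0.0102,0,0,0,0.044]
    - [0,0,0.0106,0,0,0,0.044]
    - [0,0,0.011,0,0,0,0.044]
    - [0,0,0.011,0,0,0,0.044]

```text
t: 17.0
eef_pos: [0.5068, 0.3186, 0.0549]
tcp_rot: [-0.0, -0.417, 0.909, -0.0]
force: [-1.2, -1.3, 0.0]
opening: 0.509
```

```bash
python3 -c "
from h import *
go(.506,.3195,.0548,139)
"
```

```text
pos [0.5068 0.3186 0.0549] tooly 139.3 open mm 44.661597451500754 F [-1.2 -1.3  0. ] M [-0.19  0.34  0.04] t 17.0
rel [-0.0001  0.0012  0.0001] [ 0.   -0.04  0.3 ]
```

Emit:
play_rows:
  commands:
    - [0,0,0.0003,0,0,0,0.05]
    - [0,0,0.0003,0,0,0,0.056]
    - [0,0,0.0003,0,0,0,0.062]
    - [0,0,0.0003,0,0,0,0.07]
    - [0,0,0.0003,0,0,0,0.08]
    - [0,0,0,0,0,0,0.0878]
    - [0,0,-0.005,0,0,0,0.0878]
    - [0,0,-0.02,0,0,0,0.0878]
    - [0,0,-0.04,0,0,0,0.0878]
    - [0,0,-0.06,0,0,0,0.0878]

```text
t: 18.25
eef_pos: [0.5071, 0.3189, 0.1166]
tcp_rot: [0.0, -0.417, 0.909, -0.0]
force: [0.0, -0.6, 0.0]
opening: 1.002
```

Emit:
play_rows:
  commands:
    - [0,0,-0.03,0,0,0,0.0878]
    - [0,0,-0.07,0,0,0,0.0878]
    - [0,0,-0.11,0,0,0,0.0878]
    - [0,0,-0.14,0,0,0,0.0878]
    - [0.06,0,-0.16,0,0,0,0.0878]
    - [0.1,0,-0.16,0,0,0,0.0878]
    - [0.14,0,-0.16,0,0,0,0.0878]
    - [0.14,0,-0.16,0,0,0,0.0878]
    - [0.14,0,-0.16,0,0,0,0.0878]
    - [0.14,0,-0.16,0,0,0,0.0878]

```text
t: 19.5
eef_pos: [0.4163, 0.2137, 0.2769]
tcp_rot: [0.0, -0.417, 0.909, 0.0]
force: [-0.5, -0.0, 0.7]
opening: 1.003
```

```bash
python3 -c "
from h import *
go(.506,.3195,.0548,139)
for n in('wrist','top','scene'):
  d=env.snapshot(n);cv2.imwrite(f'pics/{n}9.png',d['frame'])"
```

```text
pos [0.4163 0.2137 0.2769] tooly 139.35 open mm 88.08614139920374 F [-0.5 -0.   0.7] M [ 0.1   0.04 -0.01] t 19.5
rel [-0.1385  0.0009  0.2222] [-0.    0.05  0.35]
```

View pics/wrist9.png

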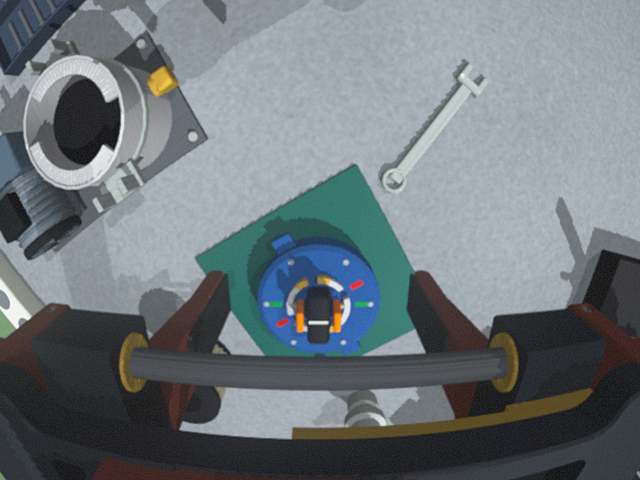

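View pics/scene9.png

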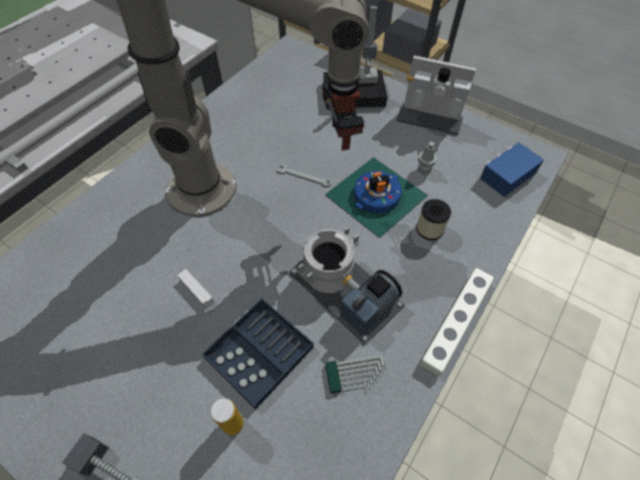

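View pics/top9.png

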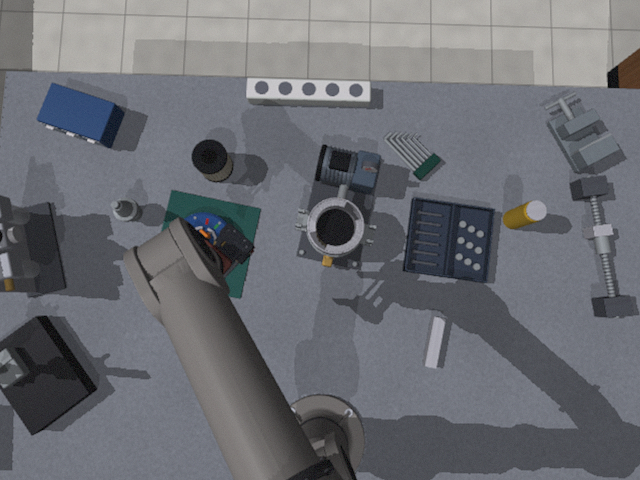

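```bash
python3 -c "
from plant import env
print(env.hand_in(), env.sense()['t'])"
```

```text
the job is handed in; nothing more can be done
the job is handed in; nothing more can be done
```

The filter lid is off and standing right way up on the dark green mat, released. I handed the job in shortly after 19.5 s on the robot's clock; the limit is 61 s.

- **Vent catch:** I pinched the tabs and turned the knob to about 72.5° (1.27 rad). I found that angle from the gap in the brass sector in the wrist camera picture rather than by feeling for it with a light squeeze. When I opened the fingers, the tabs sprang out to about 62 mm over their faces. I left them free for about 2.5 s and they were still out at the end.
- **Opening and lifting:** I pinched again and turned on to the stop. The tabs lined up with the green marks and the wrist felt a moment of 0.22 N m. I then lifted the lid straight up, with the tool pointing straight down throughout.
- **Setting down:** I lowered the lid in small steps until the load on the wrist went from 5 N to about zero, then let go and moved the arm clear.

**Last checks:** The wrist and scene pictures show the lid flat near the middle of the mat, ears included. The canister is open, and the other things on the bench look unmoved, judged by eye. In the last top picture the arm partly hides the lid. I did not twist the knob to test that the vent catch had locked; I relied on the measured tab spread. No checks disagreed.

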